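Clamp the price-tag rail of the deli counter with a U-bolt

ROBOT

A 6-joint arm with a two-finger parallel gripper is mounted at the origin on the work surface. World frame = base frame: x ahead of the robot, y to its left, z up, the work surface at z = 0. Lengths are in m, angles in degrees, forces in N, time in s.
With the tool pointing down it reaches from about 0.325 to 0.85 m from the base axis. Payload 15.5 kg.
Tool frame: the origin (TCP) lies at the very end of the fingers, on their centre line; the grasp point (between the pads) lies arm.grip_depth behind it (arm.grip_depth is the distance from the TCP to the grasp point, in m); z points along the fingers, y is the direction in which the jaws open and shut (so a half turn about z gives the same grasp; the last joint's range is limited). The gripper opens to 91 mm and grips with 3 to 60 N. Pads are 32 mm wide; open, the fingers measure 118 mm over their backs; the gripper's body (76 mm by 178 mm) begins 60 mm behind the grasp point.
Start: joints at [-81.446, 28.281, 77.091, -0, 74.628, -5.472], TCP at [0.151, -0.606, 0.214] pointing down, gripper open.
Joint ranges: [-166.48, 166.48], [-47.26, 123.95], [12.59, 153.08], [-70.14, 250.14], [6.76, 159.57], [-176.63, 176.63]. Speed limits (degrees/s): [108.29, 108.29, 147.25, 172.46, 172.46, 172.46].

INTERFACE

Orientations are given as a 3x3 rotation matrix whose columns are the frame's x, y, z axes.
In Python, from rig import arm gives the robot as it stands. Calls block until the motion is done:
- arm.move_to(position, orientation): joint-space move of the TCP to a pose.
- arm.move_l(position, orientation=None, feed=0.15): straight line of the TCP; orientation=None keeps the orientation; feed is the mean speed in m/s.
- arm.move_joints(angles): joint-space move.
- arm.grip(opening): finger opening in m; the grip force is fixed at half the most; returns when the fingers have stopped.
- arm.sleep(seconds).
- arm.solve_ik(position, orientation): joint angles nearest the present ones, or None.
- arm.snapshot(name): name is "side" or "top"; returns the picture (400x640x3 uint8, red, green, blue); there is no depth.
- arm.get_calibration(name): a dict with "intrinsics" (3x3 intrinsics, pixels), "cam_to_world" (4x4, takes a point from camera to world coordinates). Camera axes: x right, y down, z forward; pixel columns grow to the right and rows downward; lengths in m; the calibration is good to about 2 mm. A picture is of the moment at which its call begins. get_calibration takes no time and is no camera call.
A pose or a line that the arm cannot do raises arm.Unreachable and nothing moves.
- arm.sign_off(): hands the job in, once; it reports no verdict.
Readings, each from a call of its own:
- arm.current_t(): time.
- arm.current_joint_positions(): joint angles.
- arm.current_dq(): joint speeds.
- arm.current_tau(): joint torques, N m.
- arm.current_ee_pos(): TCP position.
- arm.current_tool_rot(): TCP orientation.
- arm.current_force(): force on the tool from outside, world axes, zero at the start.
- arm.current_torque(): the same for the moment, N m.
- arm.current_width(): finger opening in m.
Only numpy, scipy, OpenCV 4.12 (cv2) and the standard library are available. Lean on these libraries where they do the work, as an engineer would, in place of code of your own. Each camera call takes 0.05 s, during which the arm holds its last target. There are 200 camera calls.

TASK

Take the U-clamp out of its wooden holder, pass both legs down around the steel price-tag rail and through the two holes of the yellow bracket plate under it, and press it fully home so that its bow sits on the rail; then let go. Feel for the holes gently, without forcing the clamp against the rail or bracket, and leave the jar, the tin and the salami where they are.

Things in the scene. Friction and masses are not known exactly. Their poses are not given: they have to be found in the camera images.
- clamp_grip (a point): Centre of the orange grip tab on top of the loose U-clamp (0.13 to 0.21 kg): 36 mm (x) by 16 mm (y) by 40 mm high (z). Pinch it across its 16 mm, fingers closing along y. Axes are the clamp's: z up, away from the legs, x from leg to leg. The leg ends are 96 mm below this point. It starts upright in the holder, its axes along the holder's within a few degrees.
- clamp_bow (a point): Middle of the underside of the clamp's bow, 24 mm below clamp_grip, same axes; it comes to rest on the rail's crown. The U is 8 mm round steel bar in the x-z plane: legs at x = +-24 mm (40 mm clear between them), with rounded ends 72 mm below this point.
- clamp: The whole U-clamp; origin at clamp_bow, same axes.
- holder_top (a point): Centre of the top face of the fixed wooden holder, a block 95 mm (x) by 60 mm (y) by 45 mm high. The clamp's legs start 35 mm deep in its two loose 11 mm holes at x = +-24 mm.
- rail_top (a point): Crown of the fixed level steel price-tag rail at mid length, 93 mm above the counter. The rail is a 34 mm tube, 270 mm long, running along this point's y; z is up, x across the rail.
- track_mid (a point): Middle of the track of the yellow bracket plate, level with its top, 38 mm under rail_top, same axes. Plate: 100 mm (x), 96 mm (y), 9 mm thick, locked; it does not give. Its holes, at x = +-24 mm, are 12 mm (x) by 10 mm (y), both at one y, anywhere from -14 to +14 mm from this point. That offset is not measured: see it from above or feel for it with the leg ends.
- rack: The fixed grey stand with rail and bracket, base 120 mm (x) by 270 mm (y), origin under its centre, 93 mm below rail_top, same axes. 5 to 15 mm under the plate's top, sprung rollers grip the legs: from there the clamp does not fall home, it needs a push of about 3 to 12 N. The rollers squeeze the legs with some 25 N in all; a push of more than 35 N on top (65 N of contact) does damage.
- jar_mid (a point): Bystander: centre of an amber jar with a red cap, 64 mm diameter, 85 mm tall, standing.
- tin_mid (a point): Bystander: centre of a steel tin, 74 mm diameter, 60 mm tall, standing.
- salami_mid (a point): Bystander: centre of a reddish-brown salami, 130 mm long along x, 52 mm thick, lying.
Things that resemble listed ones, but are neither listed nor needed, are in the scene too. Leave any purple look-alike of the clamp alone.

How it is judged (in metres and radians):
On the way:
1. the legs stand around the rail with both ends in the bracket's holes, upright (x of clamp_bow in the frame of rail_top between -0.008 and 0.008 m and y of clamp_bow in the frame of rail_top between -0.022 and 0.022 m and angle between the z axis of clamp_bow and the z axis of rail_top, either way round below 0.12 rad and angle between the y axis of clamp_bow and the y axis of rail_top, either way round below 0.2 rad and z of clamp_bow in the frame of rail_top between -0.01 and 0.031 m), for 0.05 s.
At the end, for the whole second after the job is handed in: The clamp's bow sits on the rail's crown (no more than 4 mm above it), both legs around the rail and through the bracket's holes: clamp_bow within 8 mm of rail_top across the rail and 22 mm along it, clamp upright within 0.12 rad and its y along the rail within 0.2 rad, released and at rest (x of clamp_bow in the frame of rail_top between -0.008 and 0.008 m and y of clamp_bow in the frame of rail_top between -0.022 and 0.022 m and angle between the z axis of clamp_bow and the z axis of rail_top, either way round below 0.12 rad and angle between the y axis of clamp_bow and the y axis of rail_top, either way round below 0.2 rad and z of clamp_bow in the frame of rail_top between -0.003 and 0.004 m and linear speed of clamp below 0.02 m/s and contact force between clamp and the fingers below 0.1 N); the robot touches nothing.
It fails at once if the clamp is pushed against the rail, its bracket or stand with more than 65 N of contact force (contact force between clamp and rack above 65 N).
It fails at once if the jar is moved by more than 25 mm (distance of jar_mid from where it was at the start of the episode above 0.025 m).
It fails at once if the tin is moved by more than 25 mm (distance of tin_mid from where it was at the start of the episode above 0.025 m).
It fails at once if the salami is moved by more than 25 mm (distance of salami_mid from where it was at the start of the episode above 0.025 m).
It also fails if it takes over 67 s, if anything falls off the work surface, if the arm or the gripper's body presses on something with over 40 N, if the wrist force passes 120 N, or if a joint passes its speed limit or range.

## Working session

There is one attempt and no reset: what is moved stays moved. The work goes in short steps, each a Python script; the robot and the scene stay as the last script left them, time stands still between calls to the robot, and variables do not carry over. Pictures are saved under pics/ and viewed, about 8 in all and at most 12, crops included, and the job is handed in when it is done.

```bash
mkdir -p pics; ls; python3 - <<'E'
from rig import arm
import cv2,numpy as np
np.set_printoptions(precision=4,suppress=True)
for n in("top","side"):
    im=arm.snapshot(n); cv2.imwrite(f"pics/{n}0.png",im[...,::-1]); c=arm.get_calibration(n); print(n,c["intrinsics"],c["cam_to_world"])
print(arm.grip_depth,arm.current_width(),arm.current_t(),arm.current_tool_rot())
E
```

```text
pics
top [[386.2126   0.     325.9275]
 [  0.     386.2126 196.5554]
 [  0.       0.       1.    ]] [[ 0.0131 -0.9907  0.1357  0.496 ]
 [-0.9997 -0.0103  0.0212 -0.0551]
 [-0.0196 -0.136  -0.9905  0.8734]
 [ 0.      0.      0.      1.    ]]
side [[503.4888   0.     320.6186]
 [  0.     503.4888 193.9637]
 [  0.       0.       1.    ]] [[-0.7882 -0.316   0.5281 -0.0436]
 [-0.615   0.3751 -0.6936  0.784 ]
 [ 0.0211 -0.8715 -0.49    0.6981]
 [ 0.      0.      0.      1.    ]]
0.0188 0.09129926289244344 0.1 [[ 0.9702  0.2423 -0.0001]
 [ 0.2423 -0.9702  0.0011]
 [ 0.0001 -0.0011 -1.    ]]
```

View pics/top0.png

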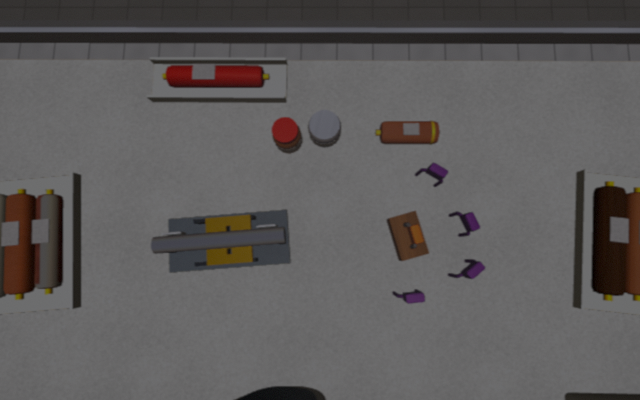

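View pics/side0.png

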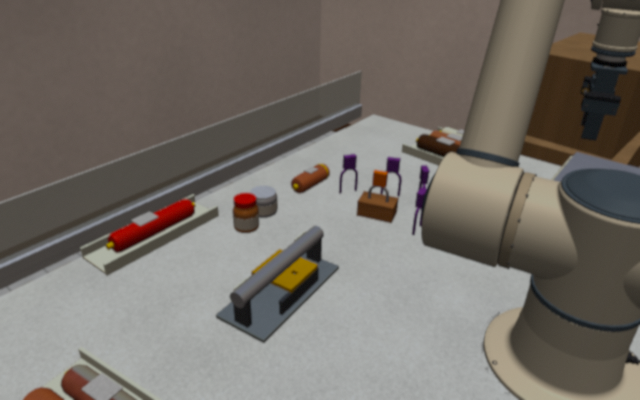

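The real clamp is the one with the orange tab, in the wooden holder: top (416,235), side (380,178). Its look-alikes are four purple ones at top (435,172), (470,222), (474,268) and (413,297). The rail runs from top (153,244) to (285,236), with the yellow plate beneath it. I'll check the choice in close crops.

```bash
python3 - <<'E'
import cv2,numpy as np
t=cv2.imread("pics/top0.png");s=cv2.imread("pics/side0.png")
z=lambda a,w,h:cv2.convertScaleAbs(cv2.resize(a,(w,h),interpolation=cv2.INTER_CUBIC),alpha=1.5)
a=z(t[200:280,195:275],400,400)
b=z(t[195:275,375:455],400,400)
c=z(s[225:305,230:350],400,200) if 0 else z(s[240:310,240:330],400,200*1)
c=z(s[235:315,220:340],400,200) if 0 else z(s[242:302,235:355],400,200)
d=z(s[160:230,330:470],400,200)
cv2.imwrite("pics/crop1.png",np.vstack([np.hstack([a,b]),np.hstack([c,d])]))
hsv={n:cv2.cvtColor(i,cv2.COLOR_BGR2HSV) for n,i in(("top",t),("side",s))}
for n,(x,y) in {"top":(416,235),"side":(380,178)}.items():
    print(n,"tab",hsv[n][y,x])
print("yellow",hsv["top"][220,240],"holder",hsv["top"][245,395], hsv["side"][212,370], "rail",hsv["top"][238,225],"base",hsv["top"][260,190],"tab2",hsv["top"][228:242:3,414:422:2].tolist())
E
```

```text
top tab [ 15 195 110]
side tab [ 12 249  90]
yellow [ 21 205  96] holder [ 8 64 44] [ 13 186  67] rail [117  30  77] base [107  35  66] tab2 [[[15, 195, 111], [15, 198, 111], [14, 205, 108], [11, 130, 90]], [[15, 195, 110], [15, 199, 110], [14, 195, 110], [13, 181, 100]], [[15, 192, 110], [15, 191, 111], [14, 196, 112], [14, 205, 107]], [[14, 196, 104], [15, 193, 111], [14, 195, 111], [14, 198, 111]], [[11, 189, 89], [15, 195, 110], [14, 191, 111], [14, 200, 111]]]
```

View pics/crop1.png

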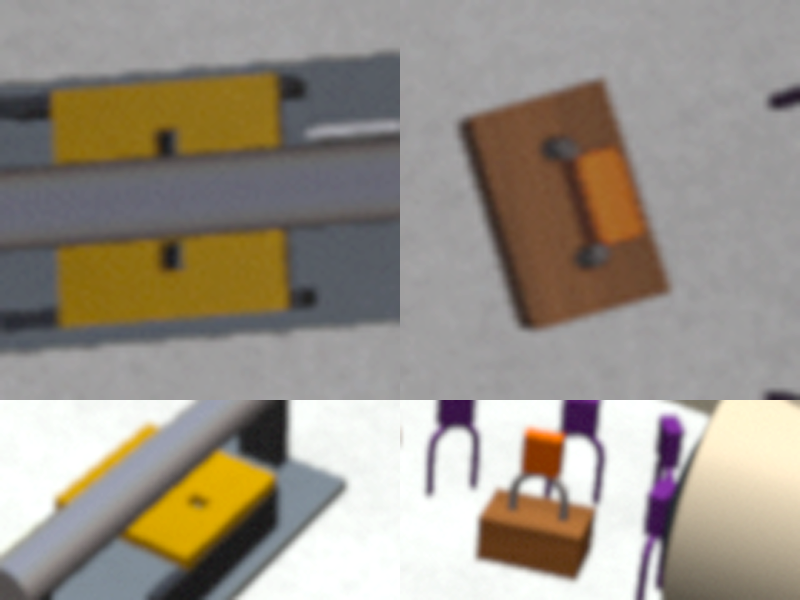

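The crop confirms it: the orange clamp stands in the holder (top (417,235)) with legs at about (407,225) and (413,246). The plate's holes are visible on both sides of the rail, at about (228,228.6) and (229.2,251.2). Next I'll turn these into points.

```bash
cat > h.py <<'E'
from rig import arm
import cv2,numpy as np
np.set_printoptions(precision=4,suppress=True)
def ray(n,p):
    c=arm.get_calibration(n);T=c["cam_to_world"];d=T[:3,:3]@np.linalg.solve(c["intrinsics"],[p[0],p[1],1]);return T[:3,3],d/np.linalg.norm(d)
def plane(n,p,z):
    o,d=ray(n,p);return o+d*(z-o[2])/d[2]
def tri(p,q):
    (a,u),(b,v)=ray("top",p),ray("side",q)
    s=np.linalg.lstsq(np.c_[u,-v],b-a,rcond=None)[0];A,B=a+u*s[0],b+v*s[1]
    return (A+B)/2,np.linalg.norm(A-B)
def project(n,P):
    c=arm.get_calibration(n);T=c["cam_to_world"];q=c["intrinsics"]@(T[:3,:3].T@(np.asarray(P)-T[:3,3]));return q[:2]/q[2]
def mask(im,lo,hi,box):
    h=cv2.cvtColor(im,cv2.COLOR_BGR2HSV);m=cv2.inRange(h,lo,hi);k=np.zeros_like(m);x0,y0,x1,y1=box;k[y0:y1,x0:x1]=m[y0:y1,x0:x1];return k
def rect(m,n,z):
    c=max(cv2.findContours(m,cv2.RETR_EXTERNAL,cv2.CHAIN_APPROX_NONE)[0],key=cv2.contourArea)[:,0]
    P=np.array([plane(n,p,z)[:2] for p in cv2.convexHull(c)[:,0]])*1000
    r=cv2.minAreaRect(P.astype(np.float32));return r
E
python3 - <<'E'
from h import *
t=cv2.imread("pics/top0.png");s=cv2.imread("pics/side0.png")
ym=mask(t,(18,120,60),(26,255,255),(195,205,265,275));print("plate 100x96",rect(ym,"top",.055))
g=mask(t,(90,12,60),(130,60,255),(145,215,295,262));
tab=mask(t,(11,170,95),(17,255,255),(400,210,440,260));print("tabtop 36x16",rect(tab,"top",.126),cv2.moments(tab,True)['m10']/tab.astype(bool).sum())
hol=mask(t,(4,100,60),(18,255,255),(380,205,440,265));print("holder 95x60",rect(hol,"top",.045))
st=mask(s,(8,200,70),(16,255,255),(365,165,395,195))
for n,m in(("top",tab),("side",st)):
    y,x=np.nonzero(m);print(n,"tab px",x.mean(),y.mean(),x.min(),x.max(),y.min(),y.max(),len(x))
# rail edges on z=.076 (axis height): brightness profile across rail at columns
G=cv2.cvtColor(t,cv2.COLOR_BGR2HSV)
for c in(165,205,250,275):
    print(c,[tuple(G[r,c]) for r in range(228,256,1)] if c in(205,250) else '')
gr=t.astype(int)
# dark hole pixels in the plate's two visible parts
V=G[...,2]
for (y0,y1) in((222,231),(248,256)):
    w=np.clip(80-V[y0:y1,222:236].astype(int),0,None);yy,xx=np.mgrid[y0:y1,222:236];print(V[y0:y1,222:236]);print("hole",(w*xx).sum()/w.sum(),(w*yy).sum()/w.sum())
E
```

```text
plate 100x96 ((481.7460021972656, 164.18124389648438), (33.998714447021484, 95.90677642822266), 5.457127571105957)
tabtop 36x16 ((528.7466430664062, -214.24365234375), (34.846954345703125, 16.497329711914062), 17.601503372192383) 416.62745098039215
holder 95x60 ((528.0792236328125, -213.5104217529297), (91.2442398071289, 58.792518615722656), 16.470670700073242)
top tab px 416.62745098039215 233.6013071895425 411 422 225 243 153
side tab px 379.6933333333333 178.13333333333333 374 386 171 186 150
165 
205 [(np.uint8(20), np.uint8(88), np.uint8(75)), (np.uint8(20), np.uint8(86), np.uint8(74)), (np.uint8(20), np.uint8(71), np.uint8(72)), (np.uint8(18), np.uint8(61), np.uint8(71)), (np.uint8(21), np.uint8(56), np.uint8(64)), (np.uint8(13), np.uint8(42), np.uint8(55)), (np.uint8(6), np.uint8(21), np.uint8(60)), (np.uint8(0), np.uint8(12), np.uint8(65)), (np.uint8(120), np.uint8(4), np.uint8(69)), (np.uint8(114), np.uint8(17), np.uint8(74)), (np.uint8(120), np.uint8(24), np.uint8(74)), (np.uint8(120), np.uint8(27), np.uint8(76)), (np.uint8(120), np.uint8(30), np.uint8(77)), (np.uint8(120),
[... 2064 characters left out ...]
79 78 78 86 93 94 95 95 94]
 [95 95 94 84 65 47 46 54 76 91 95 96 94 94]
 [96 96 93 80 54 30 23 45 73 89 95 95 94 94]
 [94 95 94 80 54 27 25 44 72 90 96 95 96 95]
 [96 95 93 83 59 31 26 45 71 89 94 94 93 91]
 [90 90 90 79 58 33 27 40 63 76 80 80 75 73]]
hole 227.87889688249402 228.17505995203837
[[82 86 88 86 79 66 56 50 58 73 88 92 93 95]
 [93 92 95 94 81 57 39 30 45 73 91 97 96 97]
 [95 95 96 93 78 53 29 20 42 74 91 96 96 94]
 [95 94 96 92 79 53 28 25 43 74 91 95 97 96]
 [94 95 95 92 78 53 30 22 44 71 89 95 95 96]
 [94 94 94 93 83 63 46 41 56 72 89 94 96 96]
 [93 95 96 95 91 81 76 78 84 90 94 96 96 93]
 [95 94 95 94 94 92 91 92 93 95 95 96 96 96]]
hole 228.71274298056156 250.62634989200865
```

```bash
cat >> h.py <<'E'
def R(deg):
    c,s=np.cos(np.radians(deg)),np.sin(np.radians(deg));return np.array([[c,s,0],[s,-c,0],[0,0,-1.]])
E
python3 - <<'E'
from h import *
t=cv2.imread("pics/top0.png")
ym=mask(t,(18,120,60),(26,255,255),(195,205,265,275))
pts=np.argwhere(cv2.morphologyEx(ym,cv2.MORPH_OPEN,np.ones((3,3))))[:,::-1]
pts=np.array([p for p in pts if 203<p[0]<256]); hull=cv2.convexHull(pts.astype(np.int32))[:,0]
P=np.array([plane("top",p,.055)[:2] for p in hull])*1000
print("plate",cv2.minAreaRect(P.astype(np.float32)))
h1,h2=plane("top",(227.88,227.6),.055),plane("top",(228.71,250.63),.055)
print("holes",h1,h2,"rail axis angle from holes",np.degrees(np.arctan2(h1[1]-h2[1],h1[0]-h2[0])))
# rail edges (silhouette rows) at columns -> centre at axis height .076
for c,(a,b) in {205:(233,249),250:(229.7,244.7)}.items():
    print("rail",plane("top",(c,a),.076),plane("top",(c,b),.076))
print(tri((416.63,233.6),(379.7,178.1)))
p=np.array([.5285,-.2140]);r=R(17.2)
arm.grip(.055)
arm.move_to([*p,.20],r)
arm.move_l([*p,.0912],feed=.1)
print(arm.current_force(),arm.current_t())
i=arm.snapshot("side")[...,::-1];cv2.imwrite("pics/side1.png",i)
cv2.imwrite("pics/crop2.png",cv2.convertScaleAbs(cv2.resize(i[100:240,300:480],None,fx=3.5,fy=3.5,interpolation=2),alpha=1.5))
E
```

```text
plate ((514.3911743164062, 167.7234649658203), (99.77809143066406, 96.92982482910156), 5.2983222007751465)
holes [0.5394 0.1701 0.055 ] [0.4909 0.166  0.055 ] rail axis angle from holes 4.8113146663170285
rail [0.5265 0.2114 0.076 ] [0.4937 0.2095 0.076 ]
rail [0.5345 0.1181 0.076 ] [0.5037 0.1169 0.076 ]
(array([ 0.5299, -0.2182,  0.1053]), np.float64(0.0012425020327929714))
[-0.4094 -1.0598  0.7366] 4.0167
```

View pics/crop2.png

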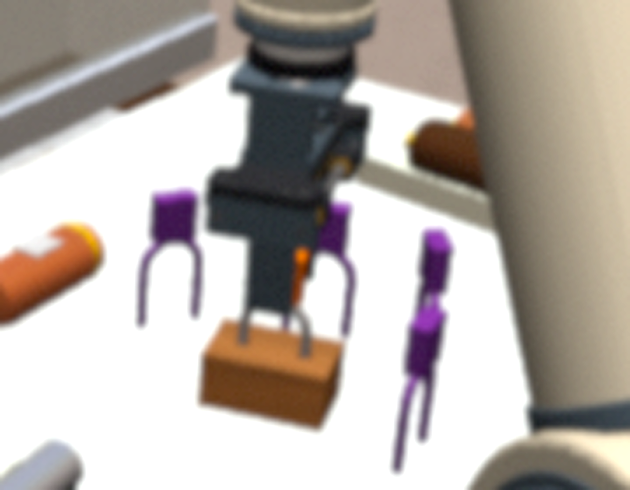

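The near finger hides most of the tab, which shows behind it at crop (302,262). The fingers straddle the tab and nothing else is touched. Now I'll grip, lift and hold the clamp over the rail.

```bash
python3 - <<'E'
from h import *
f0=arm.current_force()
arm.grip(0.0); print("w",arm.current_width())
p=arm.current_ee_pos(); print(p)
arm.move_l([p[0],p[1],.24],feed=.1)
print("w",arm.current_width(),arm.current_force()-f0,arm.current_t())
arm.move_to([.515,.168,.24],R(5.1)); 
arm.sleep(.3); print("w",arm.current_width(),arm.current_force(),arm.current_torque(),arm.current_ee_pos(),arm.current_t())
for n in("top","side"):
    cv2.imwrite(f"pics/{n}2.png",arm.snapshot(n)[...,::-1])
t=cv2.imread("pics/top2.png");s=cv2.imread("pics/side2.png")
z=lambda a:cv2.convertScaleAbs(cv2.resize(a,(400,400),interpolation=2),alpha=1.5)
cv2.imwrite("pics/crop3.png",np.hstack([z(t[180:280,180:280]),z(s[170:300,220:350])]))
E
```

```text
w 0.01620727134602004
[ 0.5285 -0.2141  0.0912]
w 0.015718102834713307 [ 0.0728 -0.2827 -2.8367] 6.3833
w 0.016196529781807273 [ 0.43   -0.3921 -1.543 ] [0.0174 0.015  0.0248] [0.5152 0.1675 0.24  ] 8.1083
```

View pics/crop3.png

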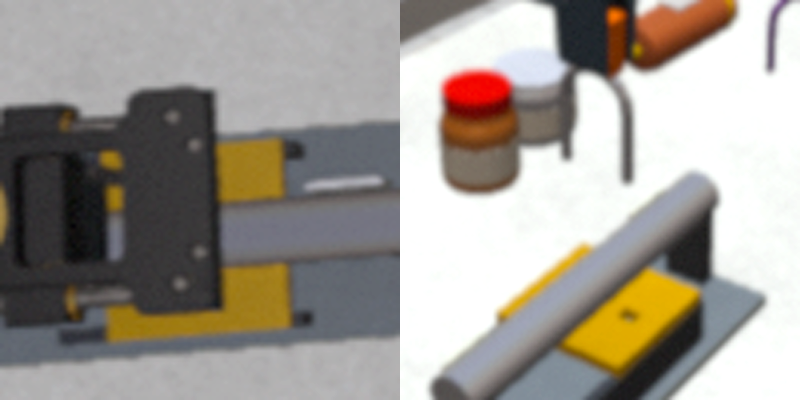

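The clamp is held cleanly, with leg ends at side ≈(294,228.5) and (274,221.4). The near hole shows at side ≈(294.4,272). Comparing both with the predicted pixels gives a correction from a single camera.

```bash
python3 - <<'E'
from h import *
p=arm.current_ee_pos();Rm=arm.current_tool_rot();xa=Rm[:,0]
s=cv2.imread("pics/side2.png");V=cv2.cvtColor(s,cv2.COLOR_BGR2HSV)[...,2].astype(int)
y0,y1,x0,x1=267,278,288,301
w=np.clip(.6*np.median(V[y0:y1,x0:x1])-V[y0:y1,x0:x1],0,None);yy,xx=np.mgrid[y0:y1,x0:x1]
hp=((w*xx).sum()/w.sum(),(w*yy).sum()/w.sum());print("hole px side",hp,"->",plane("side",hp,.055),"top says [.4909 .166]")
for sg,px,rows in((-1,294,(205,226)),(1,274,(200,219))):
    e=p+xa*sg*.024+[0,0,.0148-.096]
    print(sg,"pred end",project("side",e),"pred 20mm up",project("side",e+[0,0,.02]))
    for r in range(rows[0],rows[1]+6,4):
        v=V[r,px-8:px+9];print(r,v)
E
```

```text
hole px side (np.float64(nan), np.float64(nan)) -> [nan nan nan] top says [.4909 .166]
-1 pred end [293.4549 229.5653] pred 20mm up [293.3988 220.84  ]
205 [172 174 174 171 158 122  85  72  81 115 152 169 172 172 172 173 173]
209 [173 173 173 172 163 139  98  66  64 101 147 168 173 174 173 172 173]
213 [172 173 173 172 164 139  98  66  63  99 145 168 173 173 172 172 171]
217 [170 170 171 169 161 137  96  66  63  97 142 163 169 170 169 171 172]
221 [171 170 170 169 161 136  98  66  65  99 143 165 169 170 169 169 168]
225 [168 169 169 166 158 134  95  66  63  96 143 163 170 171 171 173 173]
229 [166 167 167 167 165 153 131 112 115 135 158 168 171 170 171 172 171]
1 pred end [273.7292 221.95  ] pred 20mm up [273.4787 213.3462]
200 [ 98  96  95  92  85  74  60  53  51  56  82 122 155 168 172 172 172]
204 [ 62  62  61  65  67  62  57  55  55  59  78 115 152 167 170 169 170]
208 [ 81  79  77  76  74  67  60  55  55  59  79 117 152 168 171 172 174]
212 [ 81  79  80  76  73  67  60  56  57  78 119 153 166 171 172 173 172]
216 [ 73  78  88  96 106 106  84  63  65  99 144 166 169 170 173 172 171]
220 [171 168 169 169 168 155 120  83  71  99 140 162 167 168 170 168 169]
224 [168 168 168 168 168 170 169 168 170 169 170 170 168 170 170 169 169]<stdin>:6: RuntimeWarning: invalid value encountered in scalar divide
```

```bash
python3 - <<'E'
from h import *
s=cv2.imread("pics/side2.png");V=cv2.cvtColor(s,cv2.COLOR_BGR2HSV)[...,2].astype(int)
y0,y1,x0,x1=267,278,288,301
v=V[y0:y1,x0:x1];print(v)
w=np.clip(np.median(v)-10-v,0,None);yy,xx=np.mgrid[y0:y1,x0:x1]
hp=((w*xx).sum()/w.sum(),(w*yy).sum()/w.sum());print("hole px side",hp,"->",plane("side",hp,.055),"top says [.4909 .166]")
# bow/tab check: rail end profile in side image, plate corner check
ym=mask(s,(18,120,60),(28,255,255),(235,240,345,310))
E
```

```text
[[101 120 139 148 151 154 154 154 153 153 153 153 153]
 [127 140 146 151 152 152 152 152 153 153 152 152 152]
 [144 148 150 149 145 142 144 148 151 152 152 153 152]
 [149 149 148 142 131 122 126 136 142 148 150 152 152]
 [149 149 144 130 112 100 102 113 125 136 145 150 152]
 [150 148 141 124 103  92  90  97 110 127 141 148 150]
 [149 150 144 132 117 108 103 103 113 131 143 149 151]
 [150 149 148 144 138 132 125 123 131 142 148 150 151]
 [150 149 150 149 147 145 142 142 144 148 150 152 151]
 [149 150 150 149 151 149 149 149 149 151 151 151 152]
 [149 148 151 150 150 150 150 150 151 150 151 152 151]]
hole px side (np.float64(293.3338048090523), np.float64(271.55869872701555)) -> [0.4931 0.1646 0.055 ] top says [.4909 .166]
```

```bash
cat >> h.py <<'E'
def down(z,step,lim,feed=.03,f0=None):
    p=arm.current_ee_pos();tz=p[2]
    f0=arm.current_force() if f0 is None else f0
    while tz>z+1e-5:
        tz=max(z,tz-step);arm.move_l([XY[0],XY[1],tz],feed=feed)
        d=arm.current_force()-f0
        if np.linalg.norm(d)>lim: print("contact",tz,d,arm.current_ee_pos());return tz,d
    print("free to",tz,d);return None,d
E
python3 - <<'E'
import h; from h import *
h.XY=[.5158,.1672]
arm.move_l([*h.XY,.18],R(5.1),feed=.15); arm.sleep(.2)
f0=arm.current_force();np.save("f0.npy",f0);print(f0,arm.current_t())
c,_=down(.142,.004,4,.06,f0)
if c is None: c,_=down(.1315,.001,4,.03,f0)
print(c,arm.current_force()-f0,arm.current_torque(),arm.current_ee_pos(),arm.current_t())
for n in("top","side"):
    cv2.imwrite(f"pics/{n}3.png",arm.snapshot(n)[...,::-1])
E
```

```text
[-0.1671  0.1644 -2.0779] 8.9583
free to 0.142 [-0.6089  0.0395 -0.1179]
free to 0.1315 [ 0.4007 -0.584   0.0591]
None [ 0.4007 -0.584   0.0591] [ 0.0469 -0.0025  0.0053] [0.5158 0.1672 0.1315] 14.2083
```

```bash
python3 - <<'E'
import cv2
s=cv2.imread("pics/side3.png")
cv2.imwrite("pics/crop4.png",cv2.convertScaleAbs(cv2.resize(s[200:310,230:350],None,fx=5,fy=5,interpolation=2),alpha=1.5))
E
```

```text
(no output)
```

View pics/crop4.png

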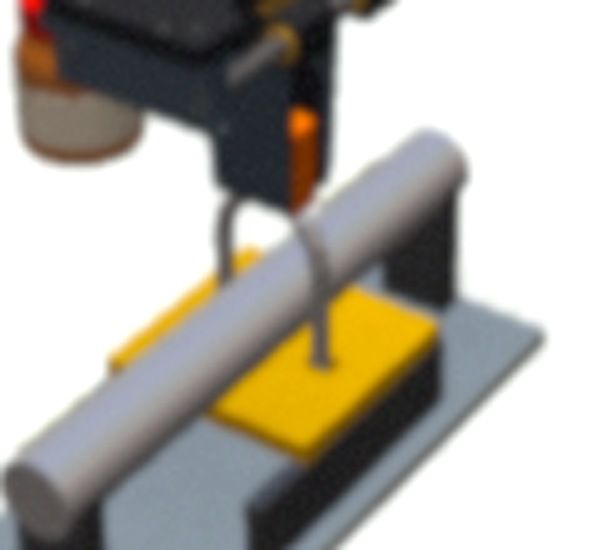

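The near leg enters its hole at crop (320,362), and there's no contact force at 4.7 mm below the plate's top. Next I'll press it home gently.

```bash
python3 - <<'E'
import h; from h import *
h.XY=[.5158,.1672];f0=np.load("f0.npy")
z=.1315
while z>.1005:
    z-=.0015 if z>.107 else .0006
    arm.move_l([*h.XY,z],feed=.03);d=arm.current_force()-f0;p=arm.current_ee_pos()
    print(round(z,4),round(p[2],4),d)
    if d[2]>(20 if z>.1035 else 14) or np.hypot(d[0],d[1])>10: break
print(arm.current_width(),arm.current_t())
cv2.imwrite("pics/side4.png",arm.snapshot("side")[...,::-1])
E
```

```text
0.13 0.1299 [ 0.5508 -0.3135  0.4652]
0.1285 0.1284 [ 0.2336 -0.1449 -0.0169]
0.127 0.1269 [ 0.6533 -0.5548  0.3497]
0.1255 0.1254 [ 0.8215 -0.5183  0.4272]
0.124 0.1239 [0.3141 0.3735 0.848 ]
0.1225 0.1224 [ 0.1964 -0.5702 -0.1324]
0.121 0.1209 [-0.3242  0.2713  0.6594]
0.1195 0.1194 [ 0.244  -3.3162  2.0023]
0.118 0.1179 [ 1.9662 -6.8384  0.2382]
0.1165 0.1163 [ 2.9667 -8.0335 -1.0504]
0.115 0.1148 [ 2.7917 -7.696  -2.3153]
0.1135 0.1132 [ 1.9668 -7.1782 -2.8457]
0.112 0.1117 [ 2.7448 -8.4687 -3.8786]
0.1105 0.1102 [ 2.8213 -6.8901 -3.9984]
0.109 0.1087 [ 2.5805 -8.9883 -3.8385]
0.1075 0.1072 [ 2.6467 -7.953  -3.5295]
0.106 0.1057 [ 2.5147 -8.8374 -2.0174]
0.1054 0.1052 [ 2.6738 -8.1001  0.021 ]
0.1048 0.1047 [ 1.5828 -8.9622  0.1923]
0.1042 0.1041 [ 2.3573 -8.8902  0.9172]
0.1036 0.1035 [ 1.803 -9.395  1.113]
0.103 0.1029 [ 1.9782 -8.9813  0.4161]
0.1024 0.1027 [ 0.1841 -8.9312  8.211 ]
0.1018 0.1025 [-1.3979 -9.0836 17.4352]
0.016164909381146154 20.3083
```

```bash
python3 - <<'E'
import cv2
s=cv2.imread("pics/side4.png")
cv2.imwrite("pics/crop5.png",cv2.convertScaleAbs(cv2.resize(s[200:310,230:350],None,fx=5,fy=5,interpolation=2),alpha=1.5))
E
```

```text
(no output)
```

View pics/crop5.png

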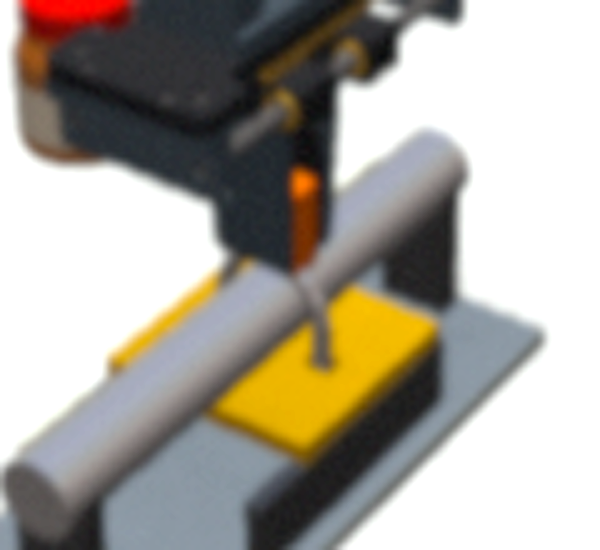

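The bow looks to be down on the rail, matching the Fz rise at TCP z 0.1027 (expected 0.1022). I'll ease the load, release, retreat and check.

```bash
python3 - <<'E'
from h import *
p=arm.current_ee_pos()
arm.move_l([.5156,.1665,.1026],feed=.02);print(arm.current_force()-np.load("f0.npy"))
arm.grip(.05);print("w",arm.current_width())
q=arm.current_ee_pos()
arm.move_l([q[0],q[1],.25],feed=.1)
arm.move_to([.35,-.25,.30],R(5.1));arm.sleep(.3)
print(arm.current_force(),arm.current_t())
for n in("top","side"):
    cv2.imwrite(f"pics/{n}5.png",arm.snapshot(n)[...,::-1])
t=cv2.imread("pics/top5.png");s=cv2.imread("pics/side5.png")
c=[]
for im,b in((t,(205,215,255,260)),(s,(265,200,320,265))):
    m=mask(im,(8,170,70),(17,255,255),b);y,x=np.nonzero(m);c.append((x.mean(),y.mean()));print(len(x),x.min(),x.max(),y.min(),y.max())
P,e=tri(*c);print("tab",P,e,"pred centre",[.5156,.167,.117],"pred px",project("top",[.5156,.167,.137]),project("side",[.5156,.167,.117]),c)
m=mask(t,(11,170,90),(17,255,255),(205,215,255,260));print(rect(m,"top",.137))
z=lambda a:cv2.convertScaleAbs(cv2.resize(a,(400,400),interpolation=2),alpha=1.5)
cv2.imwrite("pics/crop6.png",np.hstack([z(t[190:290,180:280]),z(s[200:310,230:340])]))
E
```

```text
[ 0.4728 -6.4692  6.5637]
w 0.05023382913519792
[-0.0305 -0.4372 -0.0005] 24.8667
171 211 220 229 248
280 276 291 232 253
tab [0.5137 0.1728 0.1225] 0.003759116914504853 pred centre [0.5156, 0.167, 0.117] pred px [217.232  237.6692] [283.8587 243.0283] [(np.float64(215.90058479532163), np.float64(238.046783625731)), (np.float64(283.52142857142854), np.float64(242.60714285714286))]
((515.2406005859375, 170.11941528320312), (35.21283721923828, 15.810705184936523), 7.4996819496154785)
```

View pics/crop6.png

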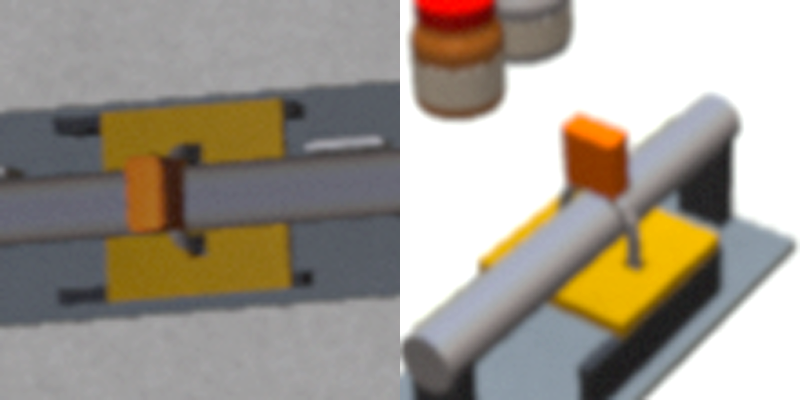

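Released. The side view puts the tab within about 1 mm of its seated height, while the top view shows it some 3 mm toward +y (a slight lean). I'll settle the height by touching the tab's top lightly with closed fingers: seated means z ≈ 0.137.

```bash
python3 - <<'E'
from h import *
arm.grip(0.0)
xy=[.5153,.1690]
arm.move_to([*xy,.20],R(5.1));arm.move_l([*xy,.145],feed=.1);arm.sleep(.2)
f0=arm.current_force();z=.145
while z>.134:
    z-=.0005;arm.move_l([*xy,z],feed=.03);d=arm.current_force()-f0
    if d[2]>3: print(round(z,4),arm.current_ee_pos()[2],d)
    if d[2]>14: break
arm.move_l([*xy,.22],feed=.1);arm.move_to([.35,-.25,.30],R(5.1));arm.sleep(.3)
print(arm.current_t())
c=[]
for n,b in(("top",(205,215,255,260)),("side",(265,200,320,265))):
    im=arm.snapshot(n)[...,::-1].copy();cv2.imwrite(f"pics/{n}6.png",im)
    m=mask(im,(8,170,70),(17,255,255),b);y,x=np.nonzero(m);print(n,x.mean(),y.mean())
    if n=="top": print(rect(mask(im,(11,170,90),(17,255,255),b),"top",.137))
# reference: same centroid bias at the start (clamp then at FK-confirmed [.5285,-.2141,.106])
print("start bias",np.array([379.69,178.13])-project("side",[.5285,-.2141,.106]))
def cen(i,lo,hi,b):
    y,x=np.nonzero(mask(i,lo,hi,b));return x.mean(),y.mean()
a,b=cv2.imread("pics/top0.png"),cv2.imread("pics/top6.png")
for nm,lo,hi,bx in(("jarcap",(0,150,60),(4,255,255),(265,110,305,155)),("salami",(3,80,50),(14,255,255),(365,115,445,150))):
    print(nm,cen(a,lo,hi,bx),cen(b,lo,hi,bx))
print("tin diff",np.abs(a[105:150,305:345].astype(int)-b[105:150,305:345]).mean())
E
```

```text
0.1375 0.13769336879584904 [-0.2696  0.1119  4.9825]
0.137 0.13752523664347152 [-1.8479  0.1322 10.7096]
0.1365 0.1373830710443973 [-2.3575 -1.2173 16.8656]
35.6167
top 215.95808383233532 237.94011976047904
((515.38330078125, 170.03976440429688), (34.54127502441406, 15.852689743041992), 7.864908218383789)
side 283.46762589928056 242.74460431654677
start bias [ 0.124  -0.4608]
jarcap (np.float64(284.65483234714003), np.float64(129.9447731755424)) (np.float64(284.6646942800789), np.float64(129.9467455621302))
salami (np.float64(406.59444444444443), np.float64(132.75444444444443)) (np.float64(406.59468438538204), np.float64(132.74972314507198))
tin diff 0.6714814814814815
```

The tab's top stops hard at z ≈ 0.1375, where a fully seated clamp would give 0.137. A 17 N push moved it no further, and the bystanders haven't moved. Handing in.

```bash
python3 -c "
from rig import arm
arm.sign_off();print(arm.current_t())"
```

```text
the job is handed in; nothing more can be done
the job is handed in; nothing more can be done
```

I took the orange U-clamp out of its holder, passed both legs around the rail and through the bracket's holes, pressed it home, let go and handed the job in. The last clock reading before hand-in was 35.6 s of the 67 s allowed.

**Forces:** The legs went in without touching anything, and the largest push I read was about 17 N. A sideways force of 7–9 N built up once the legs were about 17 mm below the plate's top. I eased it slightly before letting go.

**Seating:** A light touch on the tab's top with closed fingers stopped hard at z ≈ 0.1375 m, where a fully seated clamp would give 0.137 m. A 17 N push moved it no further. The side camera agrees to within 1 mm.

**Disagreements:**
- The top camera puts the tab about 3 mm further along the rail than where I released it. It also reads about 2.5° more yaw than the rail. I take this as a small lean of about 0.03 rad, within the limits.
- Triangulating the tab from the two cameras' blob centres was poor: a 4 mm ray gap and about 5 mm too high. I relied on the touch check instead.

**Bystanders:** The jar, tin and salami show no movement in the top view before and after.

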